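Unload the hole-saw caddy for cleaning

ROBOT

A 6-joint arm with a two-finger parallel gripper is mounted at the origin on the work surface. World frame = base frame: x ahead of the robot, y to its left, z up, the work surface at z = 0. Lengths are in mm, angles in rad, forces in N, time in s.
With the tool pointing down it reaches from about 325 to 900 mm from the base axis. Payload 3.5 kg.
Tool frame: the origin (TCP) lies midway between the tips of the shut fingers; the grasp point (between the pads) lies 19 mm behind it; z points along the fingers, y is the direction in which the jaws open and shut (so a half turn about z gives the same grasp; the last joint's range is limited). The gripper opens to 85 mm and grips with 20 to 120 N. Pads are 22 mm wide; open, the fingers measure 114 mm over their backs; the gripper's body (76 mm by 85 mm) begins 54 mm behind the grasp point. The pads swing forward as they close: fully open they stand 13 mm farther back than shut.
Start: joints at [-1.314, 0.276, -0.026, 1.268, 0, 1.467], TCP at [220.042, -584.981, 231.313] pointing down, gripper open.
Joint ranges: [-3.12, 3.12], [-0.85, 1.88], [-1.08, 1.24], [-1.95, 2.15], [-1.57, 1.53], [-3.14, 3.14]. Speed limits (rad/s): [2.57, 2.57, 3.14, 3.14, 3.14, 3.14].

INTERFACE

Orientations are given as a rotation vector (axis times angle).
In Python, from bench import ctrl gives the robot as it stands. The module is installed in compiled form; this text tells all that it offers. Calls block until the motion is done:
- ctrl.move_ptp(position, orientation): joint-space move of the TCP to a pose.
- ctrl.line_to(position, velocity=150, ori=None): straight line of the TCP; ori=None keeps the orientation; velocity is the mean speed in mm/s.
- ctrl.goto_joints(angles): joint-space move.
- ctrl.grip(opening): finger opening in mm; the grip force is fixed at half the most; returns when the fingers have stopped.
- ctrl.sleep(seconds).
- ctrl.solve_ik(position, orientation): joint angles nearest the present ones, or None.
- ctrl.get_image(name): name is "scene" or "top" or "wrist"; returns (picture, depth): 384x512x3 uint8, red, green, blue; 384x512 float32, mm along the optical axis (not along the pixel's ray), 0 where there is no reading.
- ctrl.camera_info(name): a dict with "intrinsics" (3x3 intrinsics, pixels), "pose" (4x4, takes a point from camera to world coordinates); the wrist camera has in their place "tool_from_camera" (4x4, takes a point from camera to tool coordinates, whose origin is the TCP and whose axes are the flange's). Camera axes: x right, y down, z forward; pixel columns grow to the right and rows downward; lengths in mm; the calibration is good to about 2 mm. A picture is of the moment at which its call begins: read the wrist's pose just before it. camera_info takes no time and is no camera call.
A pose or a line that the arm cannot do raises ctrl.Unreachable and nothing moves.
- ctrl.hand_in(): hands the job in, once; it reports no verdict.
Readings, each from a call of its own:
- ctrl.read_clock(): time.
- ctrl.read_joints(): joint angles.
- ctrl.read_dq(): joint speeds.
- ctrl.read_joint_torque(): joint torques, N m.
- ctrl.read_tool_pos(): TCP position.
- ctrl.read_tcp_rot(): TCP orientation.
- ctrl.read_force(): force on the tool from outside, world axes, zero at the start.
- ctrl.read_wrist_torque(): the same for the moment, N m.
- ctrl.read_grip_width(): finger opening in mm.
Only numpy, scipy, OpenCV 4.12 (cv2) and the standard library are available. Lean on these libraries where they do the work, as an engineer would, in place of code of your own. Each camera call takes 0.05 s, during which the arm holds its last target. There are 200 camera calls.

TASK

Take the hole saws out of the caddy for cleaning: turn the slim lock ring by its lug anticlockwise to its open stop, without touching the fixed rings above and below it; then lift out every hole saw by its shank and set it down gently, not dropped, inside the wooden tray. When the caddy is empty, turn the lock ring fully back to its locked stop, and leave the other things on the bench where they are.

Things in the scene. Friction and masses are not known exactly. Their poses are not given: they have to be found in the camera images.
- caddy: round hole-saw caddy bolted to the bench, 208 mm across, 80 mm high, with a wooden block inside. Origin: centre of its underside on the bench, z up. Four round pockets centred at (+-39, +-39) mm in its frame, 48 mm wide, 40 mm deep, floor at z = 12 mm, block top z = 52 mm. Its wall is three stacked rings: fixed base ring, slim lock ring, fixed top ring
- base_ring: fixed grey lower ring of the caddy wall, z 0 to 56 mm, outer radius 104 mm, inner 90 mm; frame as the caddy's. The robot must not touch it
- top_ring: fixed grey upper ring of the caddy wall, z 72 to 80 mm, outer radius 104 mm, inner 90 mm; frame as the caddy's. The robot must not touch it
- lock_ring (a joint): angle of the slim bare-metal lock ring (z 58 to 70 mm, radius 103): 0 rad at the locked stop, 0.82 at the open stop, growing anticlockwise from above. Friction 0.25 N m, no spring. Four inward tabs (24 mm wide, in to 67 mm from the axis, z 62 to 68): locked (0 to 0.3) each overhangs a pocket and keeps its saw in; open, they lie between pockets
- lug (a point): grip point of the lock ring's only handle, a flat lug sticking straight out from the ring: 10 mm wide across the radial direction, z 58 to 70 mm, reaching 136 mm from the caddy's axis; this point is 124 mm from the axis, z = 64 mm. At joint 0 it stands at -0.4 rad from the caddy's x axis, and turns with the ring. Bare bench below it
- tray: loose open wooden tray 220 x 160 x 34 mm (long side along its x), walls and floor 5 mm thick, 0.8 kg; origin at the centre of its underside
- saw1: hole saw: dark steel cup 46 mm wide, 45 mm high, with a shank 12 mm thick, 45 mm long standing on its middle (90 mm in all; 3 mm hub at the shank's foot), 0.17 kg. Origin: centre of the open toothed end (underside), z along the shank. Starts shank up on the floor of a caddy pocket: shoulder at z = 57 mm, shank top at 102; only the shank can be gripped. Three or four are present; None if absent
- saw2: hole saw: dark steel cup 46 mm wide, 45 mm high, with a shank 12 mm thick, 45 mm long standing on its middle (90 mm in all; 3 mm hub at the shank's foot), 0.17 kg. Origin: centre of the open toothed end (underside), z along the shank. Starts shank up on the floor of a caddy pocket: shoulder at z = 57 mm, shank top at 102; only the shank can be gripped. Three or four are present; None if absent
- saw3: hole saw: dark steel cup 46 mm wide, 45 mm high, with a shank 12 mm thick, 45 mm long standing on its middle (90 mm in all; 3 mm hub at the shank's foot), 0.17 kg. Origin: centre of the open toothed end (underside), z along the shank. Starts shank up on the floor of a caddy pocket: shoulder at z = 57 mm, shank top at 102; only the shank can be gripped. Three or four are present; None if absent
- saw4: hole saw: dark steel cup 46 mm wide, 45 mm high, with a shank 12 mm thick, 45 mm long standing on its middle (90 mm in all; 3 mm hub at the shank's foot), 0.17 kg. Origin: centre of the open toothed end (underside), z along the shank. Starts shank up on the floor of a caddy pocket: shoulder at z = 57 mm, shank top at 102; only the shank can be gripped. Three or four are present; None if absent
- screwdriver: bystander: screwdriver about 200 mm long lying along the middle of the bench; leave alone
- glue: bystander: white glue bottle 42 mm wide, 85 mm high; leave alone
- measure: bystander: black tape measure 75 x 45 x 65 mm; leave alone
- hammer: bystander: hammer about 280 mm long, lying across; leave alone
- jar: bystander: screw jar 72 mm wide, 90 mm high; leave alone
- tin: bystander: tin 90 mm wide, 110 mm high; leave alone
- offcut: bystander: wood offcut 160 x 60 x 40 mm; leave alone
Not all that is in view belongs to the job. Leave any yellow look-alike of the saw3 alone.

How it is judged:
By the outcome, as a careful person would: the job done as asked, in the order asked, and still so for the second after the job is handed in, with the robot touching nothing.
Of saw1, saw2, saw3, saw4 only 3 to 4 are there at a start; the rules pass over those that are not, and their reading is None.
At some moment in a run one of tray may be knocked a few centimetres aside while the robot is not near it.
It also fails if it takes over 210 s, if anything falls off the work surface, if the arm or the gripper's body presses on something with over 40 N, if the wrist force passes 120 N, or if a joint passes its speed limit or range.

## Working session

There is one attempt and no reset: what is moved stays moved. The work goes in short steps, each a Python script; the robot and the scene stay as the last script left them, time stands still between calls to the robot, and variables do not carry over. Pictures are saved under pics/ and viewed, about 12 in all and at most 16, crops included, and the job is handed in when it is done.

```bash
mkdir -p pics; ls
cat > h.py <<'E'
import numpy as np, cv2
from scipy.spatial.transform import Rotation as R
from bench import ctrl
def snap(name,fn):
    p=(ctrl.read_tool_pos(),ctrl.read_tcp_rot()); im,d=ctrl.get_image(name)
    ci=ctrl.camera_info(name)
    if name=='wrist':
        T=np.eye(4);T[:3,:3]=R.from_rotvec(p[1]).as_matrix();T[:3,3]=p[0];T=T@np.array(ci['tool_from_camera'])
    else: T=np.array(ci['pose'])
    np.savez('pics/'+fn+'.npz',im=im,d=d,T=T,K=np.array(ci['intrinsics']))
    cv2.imwrite('pics/'+fn+'.png',im[:,:,::-1]); return im,d
def load(fn):
    z=np.load('pics/'+fn+'.npz'); return z['im'],z['d'],z['T'],z['K']
def cloud(fn):
    im,d,T,K=load(fn); v,u=np.mgrid[:d.shape[0],:d.shape[1]]
    P=np.stack([(u-K[0,2])/K[0,0]*d,(v-K[1,2])/K[1,1]*d,d],-1)
    return P@T[:3,:3].T+T[:3,3]
def px(fn,u,v,z):   # pixel ray met with plane z
    im,d,T,K=load(fn); r=T[:3,:3]@np.array([(u-K[0,2])/K[0,0],(v-K[1,2])/K[1,1],1]); o=T[:3,3]
    return o+r*(z-o[2])/r[2]
def proj(fn,p):
    im,d,T,K=load(fn); q=K@(T[:3,:3].T@(np.array(p)-T[:3,3])); return q[:2]/q[2]
def down(yaw): # tool z down, jaw axis (y) at angle yaw in world
    y=np.array([np.cos(yaw),np.sin(yaw),0]);z=np.array([0,0,-1.]);x=np.cross(y,z)
    return R.from_matrix(np.stack([x,y,z],1)).as_rotvec()
E
python3 - <<'E'
from h import *
for n in('scene','top'):
    snap(n,n+'0'); print(n,load(n+'0')[2].round(2).tolist(),load(n+'0')[3].tolist())
a=[cv2.imread(f'pics/{n}0.png') for n in('scene','top')]
print(ctrl.read_tcp_rot(),ctrl.read_clock(),ctrl.camera_info('wrist'))
E
```

```text
pics
scene [[0.15, 0.75, -0.65, 1567.98], [0.99, -0.11, 0.11, -178.49], [0.01, -0.66, -0.75, 1247.62], [0.0, 0.0, 0.0, 1.0]] [[483.81147024738175, 0.0, 260.07434833813704], [0.0, 483.81147024738175, 193.9231195123362], [0.0, 0.0, 1.0]]
top [[-0.02, -0.98, 0.17, 342.33], [-1.0, 0.01, -0.02, -4.72], [0.02, -0.18, -0.98, 1099.53], [0.0, 0.0, 0.0, 1.0]] [[368.07668006567883, 0.0, 258.25636329470933], [0.0, 368.07668006567883, 193.8619594025144], [0.0, 0.0, 1.0]]
[-3.08888020e+00 -5.61790557e-01  2.64981591e-04] 0.1 {'intrinsics': array([[304.27714387,   0.        , 250.35069535],
       [  0.        , 304.27714387, 195.51049165],
       [  0.        ,   0.        ,   1.        ]]), 'tool_from_camera': array([[ 3.77423335e-05, -9.58325373e-01, -2.85678977e-01,
         7.32774236e+01],
       [ 9.99999993e-01,  6.85440318e-05, -9.78201194e-05,
         6.02972450e-01],
       [ 1.13325091e-04, -2.85678972e-01,  9.58325369e-01,
        -1.42626772e+02],
       [ 0.00000000e+00,  0.00000000e+00,  0.00000000e+00,
         1.00000000e+00]])}
```

View pics/top0.png

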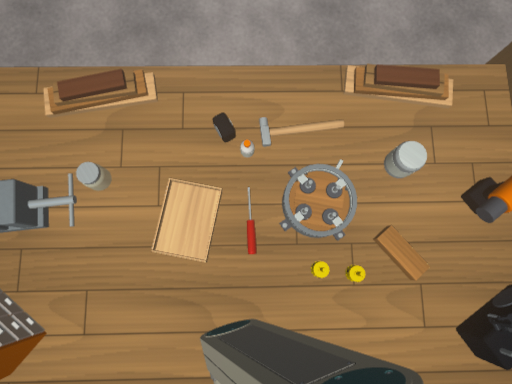

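View pics/scene0.png

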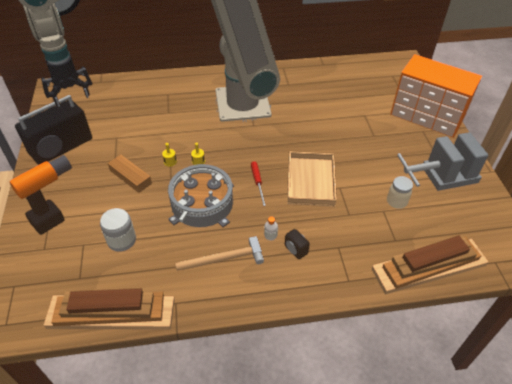

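Top view: caddy at (320,200) with four shanks at about (308,186), (334,189), (305,211), (330,216); tray at (187,220). The candidates to confuse are the yellow look-alikes at (321,269) and (357,273). The lug looks to be at (340,163), and other bumps on the rim are at (285,226) and (340,236). Checking in a close wrist view.

Run:
```python
from h import *
c=px('top0',320,201,80);print('caddy',c)
P=cloud('top0')
t=[px('top0',u,v,34) for u,v in((170,179),(222,186),(206,261),(153,250))];print(np.round(t,1))
# hover beside caddy; wrist cam offset along tool x ~73mm
for yaw in (np.pi/2,-np.pi/2,0,np.pi):
    o=down(yaw); Rm=R.from_rotvec(o).as_matrix()
    tip=np.array([c[0],c[1],330.])-Rm[:,0]*73+Rm[:,0]*95
    q=ctrl.solve_ik(tip,o); print(yaw,tip.round(),q)
o=down(np.pi/2);Rm=R.from_rotvec(o).as_matrix()
tip=np.array([c[0],c[1],300.])+Rm[:,0]*10
ctrl.move_ptp(tip,o); snap('wrist','w0')
im=cv2.imread('pics/w0.png');cv2.imwrite('pics/w0b.png',cv2.resize(im,(800,600),interpolation=cv2.INTER_CUBIC))
```

```text
caddy [ 500.88941867 -200.88456426   80.        ]
[[579.4 231.   34. ]
 [556.5  78.   34. ]
 [339.8 123.1  34. ]
 [373.  273.8  34. ]]
1.5707963267948966 [ 479. -201.  330.] [-0.5217092   0.05112648 -0.08818541  1.43148444  0.         -0.5217092 ]
-1.5707963267948966 [ 523. -201.  330.] [-0.48219974  0.12576012 -0.00614003  1.43889617  0.          2.65939291]
0 [ 501. -179.  330.] [-0.4645845   0.0740962  -0.06359896  1.43310117  0.          1.10621182]
3.141592653589793 [ 501. -223.  330.] [-0.53659163  0.10400224 -0.03070194  1.43609214  0.         -2.10738796]
```

View pics/w0b.png

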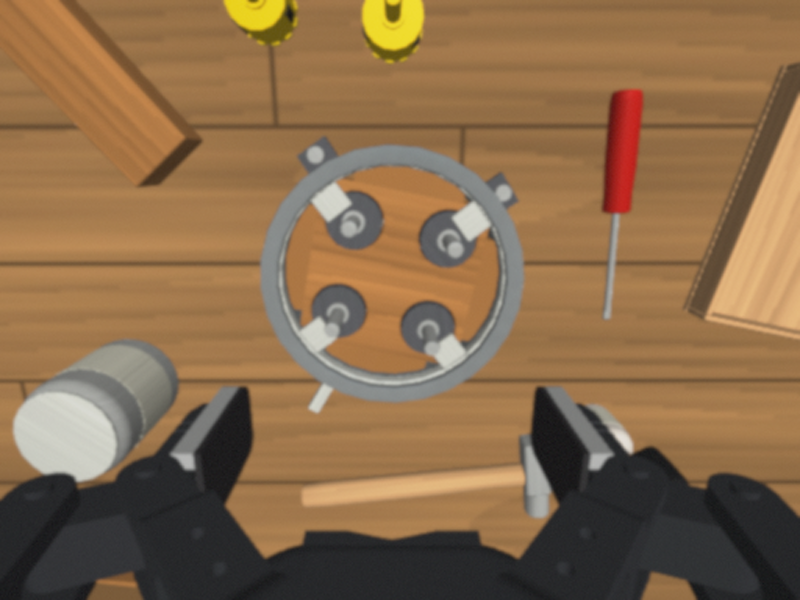

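```bash
cat >> h.py <<'E'
def caddy(fn,c0=(501,-201)):
    P=cloud(fn);m=(np.abs(P[...,2]-80)<5)&(np.hypot(P[...,0]-c0[0],P[...,1]-c0[1])<120)&(np.hypot(P[...,0]-c0[0],P[...,1]-c0[1])>75)
    q=P[m];from scipy.optimize import least_squares
    f=lambda c:np.maximum(0,np.abs(np.hypot(q[:,0]-c[0],q[:,1]-c[1])-97)-6)
    r=least_squares(f,c0,loss='soft_l1');return r.x,np.median(q[:,2]),len(q)
E
python3 - <<'E'
from h import *
for f in('w0','top0','scene0'):print(f,caddy(f))
c,_,_=caddy('w0')
s=0.64
shk=[(348,229),(455,250),(331,330),(433,348)]
S=[px('w0',u*s,v*s,102) for u,v in shk]
for p in S: d=p[:2]-c;print(p.round(1),np.hypot(*d).round(1),np.arctan2(d[1],d[0]).round(3))
l=px('w0',318*s,402*s,70);d=l[:2]-c;print('lug end',l,np.hypot(*d),np.arctan2(d[1],d[0]))
for f in('w0','top0'):
  P=cloud(f);dx=P[...,:2]-c;r=np.hypot(dx[...,0],dx[...,1]);m=(P[...,2]>93)&(P[...,2]<110)&(r<80)
  n,lab,st,_=cv2.connectedComponentsWithStats(m.astype(np.uint8))
  for i in range(1,n): q=P[lab==i];print(f,len(q),q.mean(0).round(1))
  m=(P[...,2]>62)&(P[...,2]<76)&(r>110)&(r<145)
  for p in P[m]:print('  lug',p.round(1),np.hypot(*(p[:2]-c)).round(1),np.arctan2(p[1]-c[1],p[0]-c[0]).round(3))
E
```

```text
w0 (array([ 508.25129302, -201.44941722]), np.float64(79.87190771256539), 5750)
top0 (array([ 507.84019623, -202.63169032]), np.float64(78.04511305530878), 980)
scene0 (array([ 507.8531464 , -200.46796715]), np.float64(81.47502206622289), 639)
[ 463.3 -232.5  102. ] 54.6 -2.538
[ 478.5 -155.6  102. ] 54.7 2.147
[ 539.6 -247.4  102. ] 55.6 -0.973
[ 554.3 -169.7  102. ] 55.9 0.604
lug end [ 617.26628344 -265.53545193   70.        ] 126.45666443678444 -0.5314484928816889
w0 96 [ 462.5 -232.   101.6]
w0 97 [ 477.2 -156.1  101.4]
w0 93 [ 538.4 -246.8  100.9]
w0 94 [ 553.1 -171.   100.8]
  lug [ 600.8 -262.    66.3] 110.5 -0.579
  lug [ 600.8 -261.6   69.2] 110.4 -0.576
  lug [ 602.7 -263.1   68.4] 112.8 -0.578
  lug [ 602.2 -261.6   69.4] 111.6 -0.569
  lug [ 601.9 -260.1   70.1] 110.5 -0.56
  lug [ 606.6 -265.4   63.5] 117.3 -0.576
  lug [ 603.7 -263.    69.4] 113.6 -0.573
  lug [ 603.1 -261.5   70.7] 112.2 -0.564
  lug [ 603.1 -260.1   70.5] 111.6 -0.554
  lug [ 603.5 -258.9   69.8] 111.2 -0.543
  lug [ 603.2 -257.5   70.5] 110.2 -0.533
  lug [ 603.8 -256.3   69.2] 110.2 -0.521
  lug [ 
[... 5821 characters left out ...]
4 -263.4   68.9] 122.0 -0.532
  lug [ 614.2 -267.1   65.9] 124.6 -0.555
  lug [ 613.5 -269.3   68.5] 125.2 -0.573
  lug [ 611.4 -258.3   65.4] 117.7 -0.503
  lug [ 610.  -259.9   70.7] 117.3 -0.521
  lug [ 610.1 -262.9   70.1] 119.0 -0.543
  lug [ 610.  -265.7   70.6] 120.3 -0.563
  lug [ 611.1 -269.7   66.2] 123.4 -0.586
  lug [ 608.7 -258.3   64.4] 115.4 -0.515
  lug [ 608.1 -260.7   66.5] 116.1 -0.536
  lug [ 607.9 -263.5   67.2] 117.4 -0.557
  lug [ 608.  -266.5   66.6] 119.1 -0.578
  lug [ 605.9 -255.5   63.5] 111.6 -0.505
  lug [ 605.5 -258.    65.2] 112.5 -0.527
  lug [ 604.9 -260.4   67.4] 113.2 -0.548
  lug [ 605.1 -263.6   66.3] 115.1 -0.57
  lug [ 602.7 -263.9   64.1] 113.2 -0.585
```

Lug identified at wrist-crop (320,397), with the long arm pointing at −0.534 rad; the dark bolt feet at (316,155) and (502,190) are fixed. The shanks give caddy yaw ≈ −0.19, so the joint is ≈ 0.05 now and opens at lug angle ≈ +0.23. I'll check reach before turning it, and try the tray detector.

```bash
cat >> h.py <<'E'
C=np.array([507.9,-201.6]); YAW=-0.192
def lugpose(a,r=127,z=46,s=1): return np.array([C[0]+r*np.cos(a),C[1]+r*np.sin(a),z]),down(a+s*np.pi/2)
def tray(fn,c0=(460,176)):
    P=cloud(fn);m=(P[...,2]>26)&(P[...,2]<42)&(np.hypot(P[...,0]-c0[0],P[...,1]-c0[1])<190)&(P[...,1]>20)
    m=cv2.morphologyEx(m.astype(np.uint8),cv2.MORPH_CLOSE,np.ones((5,5)))
    n,l,st,_=cv2.connectedComponentsWithStats(m); 
    i=max(range(1,n),key=lambda i:st[i,2]*st[i,3]);k=(l==i)&(P[...,2]>26)&(P[...,2]<42)
    (c,(w,h),a)=cv2.minAreaRect(P[k][:,:2].astype(np.float32))
    if w<h:w,h,a=h,w,a+90
    a=np.radians(a);a=(a+np.pi/2)%np.pi-np.pi/2
    return np.array(c),a,(w,h)
E
python3 - <<'E'
from h import *
for f in('top0','scene0'):print(tray(f))
for s in(1,-1):
  for a in(-0.6,-0.534,0.25):
    p,o=lugpose(a,s=s);print(s,a,p.round(),np.round(ctrl.solve_ik(p,o),2))
E
```

```text
(array([462.53686523, 179.83145142]), np.float64(-0.20882405371140234), (220.16259765625, 160.35043334960938))
(array([462.1078186 , 182.83157349]), np.float64(-0.21190493161846025), (228.36483764648438, 160.42886352539062))
1 -0.6 [ 613. -273.   46.] [-0.52  0.49 -0.12  0.95  0.    0.08]
1 -0.534 [ 617. -266.   46.] [-0.5   0.5  -0.12  0.95  0.    0.03]
1 0.25 [ 631. -170.   46.] [-0.36  0.47 -0.17  0.93  0.   -0.61]
-1 -0.6 [ 613. -273.   46.] [-0.52  0.49 -0.12  0.95 -0.   -3.06]
-1 -0.534 [ 617. -266.   46.] [-0.5   0.5  -0.12  0.95  0.   -3.11]
-1 0.25 [ 631. -170.   46.] [-0.36  0.47 -0.17  0.93  0.    2.53]
```

```bash
cat >> h.py <<'E'
def turn(a0,a1,push=12,step=0.03):
    """caged turn; stops when tangential force (opposing) exceeds push"""
    n=int(np.ceil(abs(a1-a0)/step)); f0=ctrl.read_force()
    for a in np.linspace(a0,a1,n+1)[1:]:
        p,o=lugpose(a); ctrl.line_to(p,60,o)
        f=ctrl.read_force(); t=f@np.array([-np.sin(a),np.cos(a),0]); 
        if abs(t)>push: break
    print('stop at',a,'ft',t,'f',np.round(f,1),'t',ctrl.read_clock()); return a
E
python3 - <<'E'
from h import *
p,o=lugpose(-0.534)
ctrl.grip(28)
ctrl.move_ptp(p+[0,0,80],o); ctrl.line_to(p,80); print(ctrl.read_force(),ctrl.read_clock())
ctrl.grip(15); print(ctrl.read_grip_width(),ctrl.read_force())
a=turn(-0.534,0.36)
snap('scene','s1');snap('top','t1');snap('wrist','w1')
im=cv2.imread('pics/s1.png')[140:250,130:270];cv2.imwrite('pics/s1b.png',cv2.resize(im,(700,550),interpolation=cv2.INTER_CUBIC))
E
```

```text
[-1.09947082  0.06119913  0.46393232] 4.5167
15.015992022613261 [ 0.39610118 -0.32690642 -0.56913372]
stop at 0.3004 ft -15.931475786686283 f [  3.1 -15.7  -5.6] t 11.8
```

View pics/s1b.png

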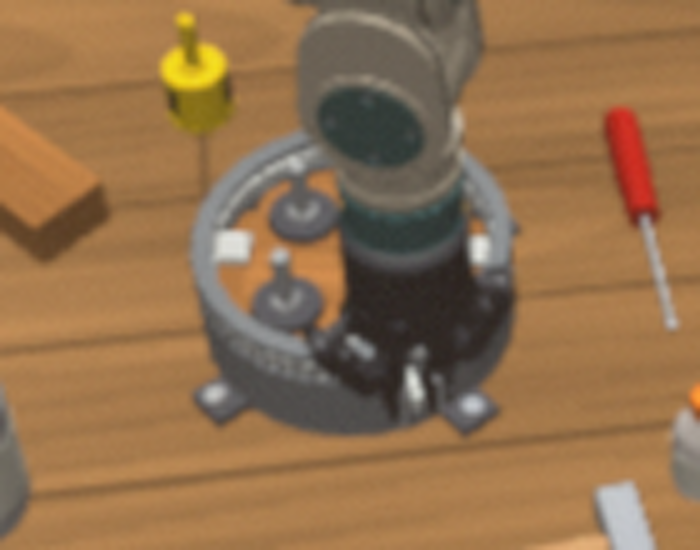

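```bash
cat >> h.py <<'E'
def lug_angle(fn):
    P=cloud(fn);d=P[...,:2]-C;r=np.hypot(d[...,0],d[...,1]);m=(P[...,2]>67)&(P[...,2]<74)&(r>114)&(r<136)
    q=np.arctan2(d[m][:,1],d[m][:,0]);return np.median(q),len(q)
def shanks(fn):
    P=cloud(fn);r=np.hypot(P[...,0]-C[0],P[...,1]-C[1]);m=(P[...,2]>93)&(P[...,2]<110)&(r<80)
    n,l,st,_=cv2.connectedComponentsWithStats(m.astype(np.uint8))
    return [P[l==i].mean(0) for i in range(1,n) if st[i,4]>8]
E
python3 - <<'E'
from h import *
p,o=lugpose(0.275); ctrl.line_to(p,60,o); print(ctrl.read_force())
ctrl.grip(28); ctrl.line_to(p+[0,0,80],120)
ctrl.move_ptp([498,-201.6,300],down(np.pi/2)); snap('wrist','w2')
print(caddy('w2'),lug_angle('w0'),lug_angle('w2'),np.round(shanks('w2'),1)); snap('top','t2'); print(tray('t2'),ctrl.read_clock())
im=cv2.imread('pics/w2.png')[70:270,140:360];cv2.imwrite('pics/w2b.png',cv2.resize(im,(660,600),interpolation=cv2.INTER_CUBIC))
E
```

```text
[ 1.75893485 -7.17886135 -2.56965454]
(array([ 508.29495499, -201.4179847 ]), np.float64(79.85910611555767), 5603) (np.float64(-0.5331743331837084), 107) (np.float64(0.2275088184276845), 106) [[ 462.6 -231.8  101.4]
 [ 477.3 -156.1  101.3]
 [ 538.4 -246.7  100.8]
 [ 553.1 -171.   100.8]]
(array([487.84295654, 154.85388184]), np.float64(-0.21022301223202078), (220.41014099121094, 160.7756805419922)) 14.2833
```

View pics/w2b.png

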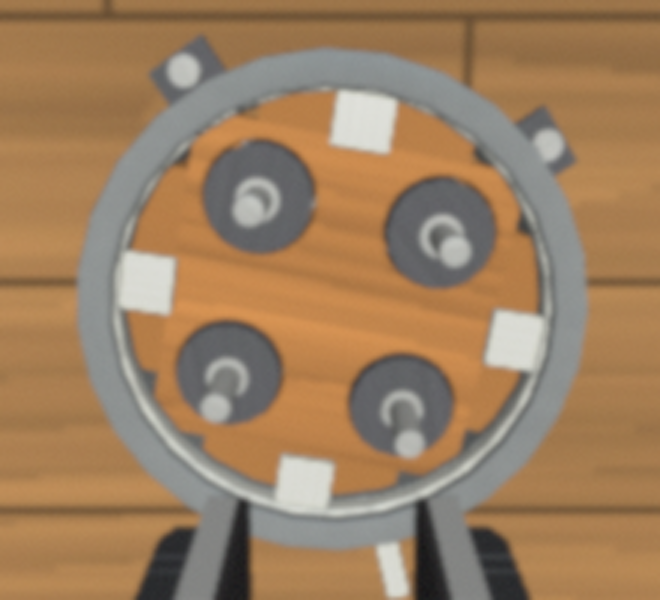

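The ring is at its open stop: lug angle 0.2275, tabs at (363,122), (147,283), (515,340), (304,482) all between pockets. The tray has already been knocked to (488,155), so I re-measure it before each placing. First saw next.

```bash
cat >> h.py <<'E'
SAW=np.array([[477.6,-156.3],[553.3,-171.2],[462.8,-232.2],[538.7,-247.1]])
SLOT=[(-48,-36),(48,-36),(-48,36),(48,36)]
def best(p,yaw):
    c=[]
    for y in(yaw,yaw+np.pi):
        q=ctrl.solve_ik(p,down(y))
        if q is not None:c.append((abs(q[5]),y))
    return down(min(c)[1])
def carry(i):
    s=SAW[i];d=s-C;yaw=np.arctan2(d[1],d[0])+np.pi/2
    p=np.array([*s,71.]);o=best(p,yaw)
    ctrl.grip(30); ctrl.move_ptp(p+[0,0,130],o); ctrl.line_to(p+[0,0,40],200); ctrl.line_to(p,80)
    print('f',np.round(ctrl.read_force(),1)); ctrl.grip(5); w=ctrl.read_grip_width()
    ctrl.line_to(p+[0,0,45],60); ctrl.line_to(p+[0,0,130],150)
    w2=ctrl.read_grip_width();print('saw',i,'grip',w,w2,'f',np.round(ctrl.read_force(),1))
    assert 10<w2<14
    snap('top',f'tr{i}'); c,a,wh=tray(f'tr{i}'); print('tray',c,a,wh)
    assert abs(wh[0]-220)<8 and abs(wh[1]-160)<8
    t=c+np.array([[np.cos(a),-np.sin(a)],[np.sin(a),np.cos(a)]])@SLOT[i]
    p=np.array([*t,66.]);o=best(p,a+np.pi/2)
    ctrl.move_ptp(p+[0,0,80],o)
    ctrl.line_to(p+[0,0,10],120); ctrl.sleep(.2); f0=ctrl.read_force()[2]
    for z in np.arange(9,-7,-1.):
        ctrl.line_to(p+[0,0,z],25); f=ctrl.read_force()[2]
        if f-f0>4: break
    print('set down at',p+[0,0,z],'df',f-f0)
    ctrl.grip(30); ctrl.line_to(p+[0,0,110],150); print('t',ctrl.read_clock())
E
python3 - <<'E'
from h import *
carry(0)
snap('scene','s3')
im=cv2.imread('pics/s3.png')[120:240,150:370];cv2.imwrite('pics/s3b.png',cv2.resize(im,(792,432),interpolation=cv2.INTER_CUBIC))
E
```

```text
f [0.1 0.  0.5]
saw 0 grip 10.1115823402116 10.294150911232814 f [ 0.5  0.5 -1.7]
tray [487.54168701 155.13754272] -0.21017267848741827 (219.70901489257812, 160.83090209960938)
set down at [433.0872955  129.94390771  64.        ] df 6.286017941701833
t 24.9917
```

View pics/s3b.png

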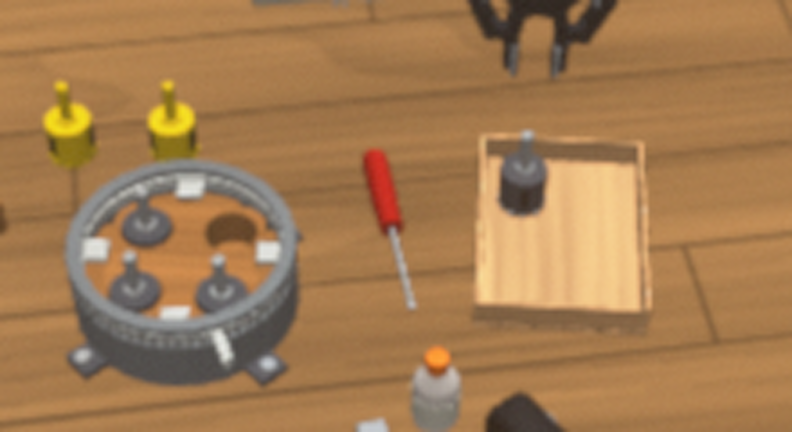

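The saw stands upright in the tray at (523,180) in the crop, and one pocket is empty. Doing the other three the same way.

```bash
sed -i 's/assert 10<w2<14/assert 9<w2<14/' h.py
python3 - <<'E'
from h import *
for i in(1,2,3): carry(i)
ctrl.move_ptp([498,-201.6,300],down(np.pi/2)); snap('wrist','w4'); snap('top','t4'); snap('scene','s4')
print(lug_angle('w4'),caddy('w4'),tray('t4'),shanks('w4'))
a=cv2.imread('pics/s4.png')[120:240,150:370];b=cv2.imread('pics/w4.png')[70:270,140:360]
cv2.imwrite('pics/m4.png',np.hstack([cv2.resize(a,(420,229)),cv2.resize(b,(252,229))]))
E
```

```text
f [-0.5  0.1  0.8]
saw 1 grip 10.291322563050214 10.320367639346513 f [-0.7  0.9 -1.8]
tray [487.33270264 154.74499512] -0.21013379633550322 (219.46275329589844, 160.64280700683594)
set down at [526.76758017 109.52453035  64.        ] df 4.1077983058930005
t 36.0583
f [ 0.8 -0.4  0.9]
saw 2 grip 10.149894944546357 10.054038784554326 f [-0.4 -0.  -2.1]
tray [487.63534546 154.99569702] -0.2090975603553531 (220.10267639160156, 160.76995849609375)
set down at [448.15363003 200.17527368  64.        ] df 5.025394110039345
t 47.5833
f [-0.  -0.4  0.6]
saw 3 grip 10.490493983916812 10.155601909941483 f [-0.8 -0.  -2.4]
tray [487.87985229 154.97436523] -0.2102242106545109 (220.4280242919922, 161.03173828125)
set down at [542.33554202 180.16519406  64.        ] df 5.238641792070425
t 59.4417
(np.float64(0.22761187359089333), 104) (array([ 508.28687404, -201.40657299]), np.float64(79.85605281798377), 5609) (array([487.75088501, 155.12976074]), np.float64(-0.2100806662717556), (220.1361083984375, 161.36871337890625)) []
```

View pics/m4.png

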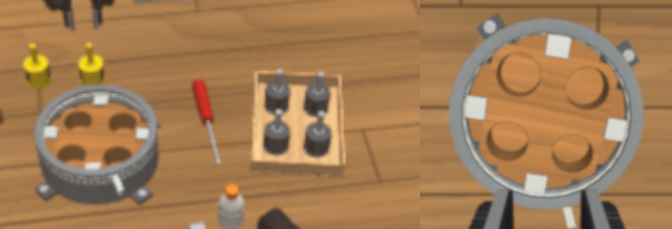

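All four saws stand upright in the tray, around (277,95), (317,97), (276,135), (318,137), and all the pockets are empty. Turning the ring back to locked.

Run:
```python
from h import *
p,o=lugpose(0.228)
ctrl.grip(28); ctrl.move_ptp(p+[0,0,80],o); ctrl.line_to(p,80); ctrl.grip(15)
a=turn(0.228,-0.72)
p,o=lugpose(a+0.025); ctrl.line_to(p,60,o); print(ctrl.read_force())
ctrl.grip(28); ctrl.line_to(p+[0,0,80],120)
ctrl.move_ptp([498,-201.6,300],down(np.pi/2)); snap('wrist','w5'); snap('top','t5'); snap('scene','s5')
print('joint',lug_angle('w5')[0]-0.2276+0.82,lug_angle('w5'),tray('t5'),ctrl.read_clock())
a=cv2.imread('pics/s5.png');b=cv2.imread('pics/w5.png')[70:270,140:360]
cv2.imwrite('pics/m5.png',np.hstack([cv2.resize(a[90:290,80:400],(480,300)),cv2.resize(b,(320,300))]))
```

```text
stop at -0.66075 ft 16.14618952054158 f [ 9.1 13.4 -1.2] t 71.1333
[ 4.81366037  6.84257914 -0.78572902]
joint -0.025105315281155227 (np.float64(-0.6175053152811552), 15) (array([487.61981201, 154.81964111]), np.float64(-0.21024857857848556), (219.98521423339844, 160.8885955810547)) 73.5167
```

View pics/m5.png

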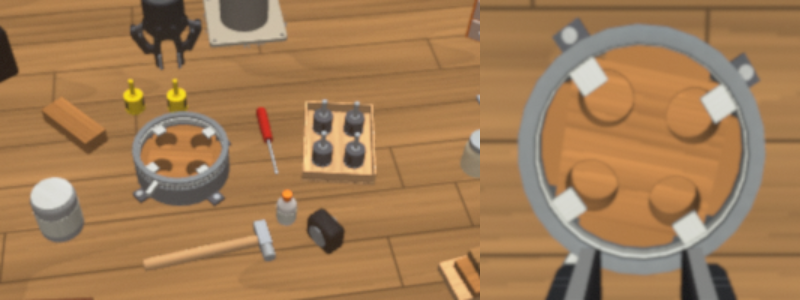

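The finger hides most of the lug here, so I'm measuring again from a clear view.

Run:
```python
from h import *
ctrl.move_ptp([478,-150,320],down(np.pi/2-0.3)); snap('wrist','w6')
print('wrist joint',lug_angle('w6')[0]-0.2276+0.82,lug_angle('w6'),caddy('w6')[0])
print('top',lug_angle('t2'),lug_angle('top0'),lug_angle('t5'),ctrl.read_clock())
```

```text
wrist joint nan (np.float64(nan), 0) [ 508.42125529 -201.06285785]
top (np.float64(0.21568551418775625), 17) (np.float64(-0.538188900538166), 15) (np.float64(nan), 0) 74.0167
  return _methods._mean(a, axis=axis, dtype=dtype,
  ret = ret.dtype.type(ret / rcount)
```

Run:
```python
from h import *
ctrl.move_ptp([498,-255,300],down(np.pi/2)); snap('wrist','w7')
print('wrist',lug_angle('w7'),'joint',lug_angle('w7')[0]-0.2276+0.82)
ctrl.move_ptp([400,0,350],down(np.pi/2)); snap('top','t7'); snap('scene','s7')
print('top',lug_angle('t7'),'scene',lug_angle('s7'),lug_angle('scene0'),lug_angle('s4'),ctrl.read_clock())
```

```text
wrist (np.float64(-0.5910809649151687), 114) joint 0.0013190350848312216
top (np.float64(-0.5997693249031588), 18) scene (np.float64(-0.5892997252332309), 17) (np.float64(-0.5380736326494198), 14) (np.float64(0.2297025990943629), 13) 75.7583
```

The joint reads about 0.001 rad with a full view of the lug, so the ring is at the locked stop. Handing in.

```bash
python3 -c "
from h import *
print(tray('t7'));print(ctrl.hand_in())"
```

```text
(array([495.40490723, 192.20399475]), np.float64(-0.20099462642267873), (220.2965850830078, 85.5894775390625))
the job is handed in; nothing more can be done
None
```

The job is done and handed in. I turned the lock ring to its open stop and lifted all four hole saws out by their shanks. I set them upright in the tray under force control, then turned the ring back to its locked stop. It took about 76 s of the 210 s.

**Lock ring:** the lug measured 0.2275 rad when open and −0.591 rad at the end. That is about 0.82 rad of travel, which puts the joint at about 0.001. I ended each turn on about 16 N of contact force at the stop.

**Saws and caddy:** the pictures taken after the last saw show all four pockets empty and four saws upright in the tray. The picture after locking still shows the saws standing there.

**Tray:** it was knocked about 35 mm aside early in the run, before any saw was placed, so I measured it again before each placing.

**Other things on the bench:** I didn't move them on purpose, and I saw nothing displaced in the scene pictures. I did not measure each one.

**Checks that failed or disagreed:**
- One lug reading (−0.618) was off because a finger hid most of the lug, and two others saw no lug at all. The later clear views agreed: wrist −0.591, scene −0.589, top −0.600.
- The last tray fit, from the overhead picture just before hand-in, gave a width of 86 mm instead of 160. The arm probably hid part of the tray. I did not repeat it; the fit before that was good, with the tray unmoved.

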